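# Close the capsule machine

### The job

One of the two coffee machines has been left open: push its capsule slide fully home, then flip its lever bar from the back over to the front so that it snaps shut. Just push with the fingertips, nothing needs gripping or lifting, and leave the other machine, the cups and everything else on the counter where they are.

Things in the scene. Friction and masses are not known exactly. Their poses are not given: they have to be found in the camera images.
- machine_a: White capsule coffee machine, fixed, 300 mm deep (x), 120 wide (y; 148 over the lever arms). LEFT OPEN: slide out 25-45 mm, lever back. Origin: middle of its footprint on the counter; x from its front (spout, slide, robot side) to its back, z up. Head: x -130 to -20, flat top 213 mm up, underside 130; drip tray 30 high; deck behind the head 185 high, 195 from x = +80.
- slide_a (a joint): Capsule slide, a black drawer in the front of that machine's head (m): 0 = fully home at a hard stop, grows to 0.05 as it comes out along machine -x. About 2.5 N of friction; stays where it is left.
- slide_a_face (a point): Centre of the slide's front face, an upright black plate 84 mm wide, 42 high (166 to 208 mm above the counter), facing machine -x. When home it is at machine x = -138 mm, 8 mm in front of the head. Nothing is close above or in front of it.
- lever_a (a joint): Toggle lever (rad): 0 = open, leaning 0.7 rad back (machine +x); 0.7 = upright, dead centre; 1.4 = locked, leaning 0.7 rad forward (machine -x). An over-centre spring holds it on either stop; about 3 N on the bar starts it moving, and past the centre it snaps over by itself.
- lever_a_bar (a point): Middle of the lever's level handle bar, along machine y: 138 mm long, 10 thick, with a black sleeve 90 long and 18 thick; an arm each side of the head carries it. It swings at 95 mm radius about a y axis at machine x = -60 mm, 175 mm up; the bar is 248 mm above the counter at both ends, 270 at the centre. Frame turns with the lever.
- machine_b: White capsule coffee machine, fixed, 300 mm deep (x), 120 wide (y; 148 over the lever arms). The other one, already closed: leave it alone. Origin: middle of its footprint on the counter; x from its front (spout, slide, robot side) to its back, z up. Head: x -130 to -20, flat top 213 mm up, underside 130; drip tray 30 high; deck behind the head 185 high, 195 from x = +80.
- slide_b (a joint): Capsule slide, a black drawer in the front of that machine's head (m): 0 = fully home at a hard stop, grows to 0.05 as it comes out along machine -x. About 2.5 N of friction; stays where it is left.
- slide_b_face (a point): Centre of the slide's front face, an upright black plate 84 mm wide, 42 high (166 to 208 mm above the counter), facing machine -x. When home it is at machine x = -138 mm, 8 mm in front of the head. Nothing is close above or in front of it.
- lever_b (a joint): Toggle lever (rad): 0 = open, leaning 0.7 rad back (machine +x); 0.7 = upright, dead centre; 1.4 = locked, leaning 0.7 rad forward (machine -x). An over-centre spring holds it on either stop; about 3 N on the bar starts it moving, and past the centre it snaps over by itself.
- lever_b_bar (a point): Middle of the lever's level handle bar, along machine y: 138 mm long, 10 thick, with a black sleeve 90 long and 18 thick; an arm each side of the head carries it. It swings at 95 mm radius about a y axis at machine x = -60 mm, 175 mm up; the bar is 248 mm above the counter at both ends, 270 at the centre. Frame turns with the lever.
- cup_a: paper cup standing on machine_a's drip tray under its spout, 52 mm wide at the foot, 72 mm at the rim, 82 mm tall; not to be moved. Origin: centre of its underside.
- cup_b: paper cup standing on machine_b's drip tray under its spout, 52 mm wide at the foot, 72 mm at the rim, 82 mm tall; not to be moved. Origin: centre of its underside.
- cup_c: paper cup standing on the counter to the left of the machines, 52 mm wide at the foot, 72 mm at the rim, 82 mm tall; not to be moved. Origin: centre of its underside.
- mug: white mug, 80 mm across, 90 mm tall, on the counter; not to be moved. Origin: centre of its underside.
- sugar: glass sugar jar, 64 mm across, 100 mm tall, on the counter; not to be moved. Origin: centre of its underside.
- capsule: spare coffee capsule, 38 mm across, 28 mm tall, on the counter; not to be moved. Origin: centre of its underside.

How it is judged (in metres and radians):
On the way, in this order (a step that is already met when the one before it is completed fails the run):
1. the open machine's slide is pushed fully home while its lever is still back (value of joint slide_a below 0.003 m and value of joint lever_a below 0.5 rad), for 0.2 s.
2. its lever is flipped past the centre and sits in its forward, locked position (value of joint lever_a above 1.3 rad), for 0.2 s.
At the end, for the whole second after the job is handed in: the slide of machine_a is home (within 3 mm) and its lever rests in the locked position (joint above 1.3 rad); machine_b's slide is home (within 6 mm) and its lever locked (above 1.2 rad); the cup under the spout is at rest (value of joint slide_a below 0.003 m and value of joint lever_a above 1.3 rad and value of joint slide_b below 0.006 m and value of joint lever_b above 1.2 rad and linear speed of cup_a below 0.02 m/s); the robot touches nothing.
It fails at once if the other machine is operated (slide out over 6 mm or lever off its stop below 1.2 rad) (value of joint slide_b above 0.006 m or value of joint lever_b below 1.2 rad).
It fails at once if the lever of the open machine is thrown before its slide is home (value of joint lever_a above 0.9 rad and value of joint slide_a above 0.006 m).
It fails at once if a cup or any other thing on the counter is lifted, tipped or moved by more than 20 mm (distance of any of cup_a, cup_b, cup_c, mug, sugar, capsule from where it was at the start of the episode above 0.02 m or angle between any of cup_a, cup_b, cup_c, mug, sugar, capsule's own z axis and vertical above 0.35 rad).
It also fails if it takes over 45 s, if anything falls off the work surface, if the arm or the gripper's body presses on something with over 40 N, if the wrist force passes 120 N, or if a joint passes its speed limit or range.

### The arm

A 6-joint arm with a two-finger parallel gripper is mounted at the origin on the work surface. World frame = base frame: x ahead of the robot, y to its left, z up, the work surface at z = 0. Lengths are in mm, angles in rad, forces in N, time in s.
With the tool pointing down it reaches from about 300 to 1000 mm from the base axis. Payload 5.1 kg.
Tool frame: the origin (TCP) lies at the very end of the fingers, on their centre line; the grasp point (between the pads) lies 19 mm behind it; z points along the fingers, y is the line along which they close (so a half turn about z gives the same grasp; the last joint's range is limited). The gripper opens to 95 mm and grips with 3 to 60 N. Pads are 20 mm wide; open, the fingers measure 119 mm over their backs; the gripper's body (75 mm by 180 mm) begins 59 mm behind the grasp point.
Start: joints at [1.03, 0.124, 1.65, -0, 1.367, -0.083], TCP at [287.302, 583.046, 214.656] pointing down, gripper open.
Joint ranges: [-2.61, 2.61], [-1.02, 2.33], [0.03, 2.71], [-1.35, 4.49], [0.32, 2.68], [-2.91, 2.91]. Speed limits (rad/s): [2.57, 2.57, 3.14, 3.14, 3.14, 3.14].

### API

Orientations are given as a rotation vector (axis times angle).
In Python, from bench import bot gives the robot as it stands. The module is installed in compiled form; this text tells all that it offers.
- The arm moves only by the tool jog_arm, never from a script. Its argument "steps" is a list of rows, each a list of 7 numbers: the closure, from 0 (fully open) to 1 (shut), then the shift along the tool's x, y, z in mm, then the turn, a rotation vector about the tool's x, y, z in degrees. In form: [[fingers, tx, ty, tz, wx, wy, wz], ...]. A call has 1 to 12 rows; each row is the pose to reach, as a shift and turn from the pose commanded when the call began, along the tool's axes at that moment; what a row does not reach only later rows make up. A row lasts 1/8 s, in which the tool goes at most 62.5 mm and 10.7 degrees, less where a joint would pass 70% of its speed; a pose out of reach is approached as far as the arm can. A call with a gripper value outside its range is refused whole. The fingers move at their own pace and stop on an object; the grip force is fixed at half the most. Time passes only in rows, so rows that repeat a pose let the fingers close. It gives the time, the measured TCP pose, the force, the opening and the grip force at its end, in the units of the state.
- bot.state(): the state, without advancing time (a new reading comes with each control period).
- bot.grab_frame(name): name is "side" or "top"; returns the picture (384x512x3 uint8, red, green, blue); there is no depth.
- bot.get_calibration(name): a dict with "mtx" (3x3 intrinsics, pixels), "extrinsics" (4x4, takes a point from camera to world coordinates). Camera axes: x right, y down, z forward; pixel columns grow to the right and rows downward; lengths in mm; the calibration is good to about 2 mm. A picture is of the moment at which its call begins. get_calibration takes no time and is no camera call.
- bot.close_job(): hands the job in; it is judged then, once.
The state is a dict: "t": time; "q": joint angles; "qd": joint speeds; "joint_torque": joint torques, N m; "eef_pos": TCP position; "eef_rot": TCP orientation; "ft_force": force on the tool from outside, world axes, zero at the start; "ft_torque": the same for the moment, N m; "gripper_width": opening from 0.0 (shut) to 1.0 (fully open); "grasp_force": force on a finger pad.
Only numpy, scipy, OpenCV 4.12 (cv2) and the standard library are available. Lean on these libraries where they do the work, as an engineer would, in place of code of your own. Each camera call takes 0.05 s, during which the arm holds its last target. There are 200 camera calls.

## Working session

There is one attempt and no reset: what is moved stays moved. The work goes in short steps, Python scripts to look and compute and a tool call to move; the robot and the scene stay as the last step left them, time stands still between calls to the robot, and variables do not carry over. Pictures are saved under pics/ and viewed, at most 10 in all, crops included, and the job is handed in when it is done.

Besides the shell and the picture viewer there is one more tool, called after "Emit:" as name([rows], argument=value, ...), one row to a line, values as JSON. jog_arm: Moves the arm, as the interface text tells. Its arguments: {"type":"object","properties":{"steps":{"type":"array"}},"required":["steps"]}

```bash
mkdir -p pics; python3 - <<'E'
from bench import bot
import cv2,numpy as np
np.set_printoptions(precision=3,suppress=True)
for n in("side","top"):
    cv2.imwrite(f"pics/{n}0.png",cv2.cvtColor(bot.grab_frame(n),cv2.COLOR_RGB2BGR))
    c=bot.get_calibration(n);print(np.array(c["mtx"]),np.array(c["extrinsics"]))
s=bot.state();print(s["t"],s["eef_pos"],s["eef_rot"])
E
```

```text
[[352.543   0.    255.894]
 [  0.    352.543 188.475]
 [  0.      0.      1.   ]] [[   0.948   -0.164    0.272  276.016]
 [  -0.318   -0.502    0.804 -749.08 ]
 [   0.004   -0.849   -0.528  649.263]
 [   0.       0.       0.       1.   ]]
[[405.362   0.    256.618]
 [  0.    405.362 191.149]
 [  0.      0.      1.   ]] [[  -0.027   -0.98     0.195  297.353]
 [  -1.       0.028    0.002  -13.287]
 [  -0.007   -0.195   -0.981 1342.613]
 [   0.       0.       0.       1.   ]]
0.1 [287.017 582.543 213.511] [-0.713 -3.059  0.003]
```

View pics/side0.png

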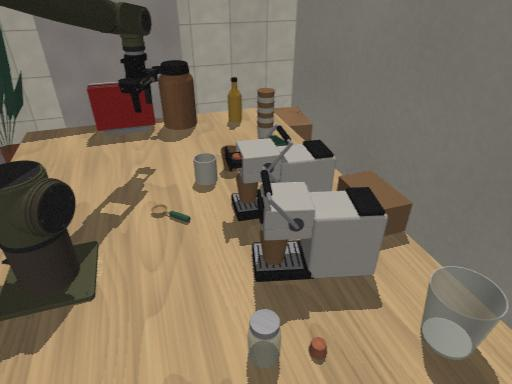

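View pics/top0.png

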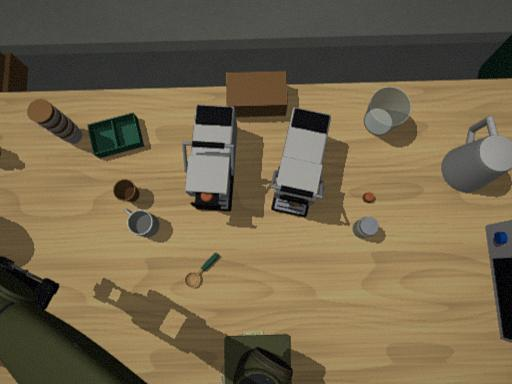

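The far machine (left in the top view, at about (212,160)) is the open one: its slide shows a capsule at (207,197). The near machine's lever is forward. I'll enlarge both views of the open machine to fit its pose.

```bash
python3 - <<'E'
import cv2,numpy as np
t=cv2.imread("pics/top0.png")[90:225,165:265]; s=cv2.imread("pics/side0.png")[115:225,215:340]
t=cv2.resize(t,None,fx=4.4,fy=4.4,interpolation=cv2.INTER_CUBIC);s=cv2.resize(s,None,fx=2.88,fy=2.88,interpolation=cv2.INTER_CUBIC)
h=max(t.shape[0],s.shape[0]);o=np.zeros((h,t.shape[1]+s.shape[1],3),np.uint8);o[:t.shape[0],:t.shape[1]]=t;o[:s.shape[0],t.shape[1]:]=s
print(o.shape);cv2.imwrite("pics/crop.png",o)
E
```

```text
(594, 800, 3)
```

View pics/crop.png

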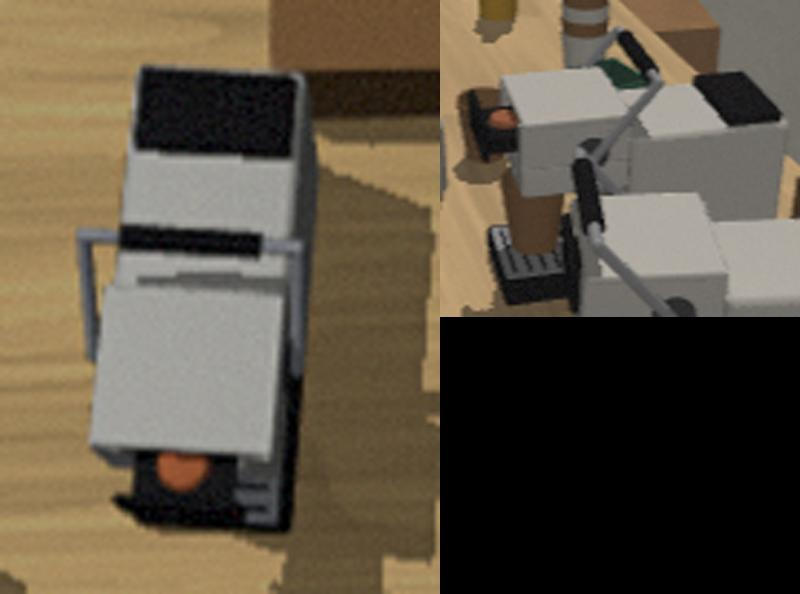

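The crop shows the head top corners at (108,288), (284,294), (272,455), (92,445), the black rear panel at (142,66)–(296,157), the bar ends at (80,235) and (302,246), and the slide plate's left top corner at about (116,500). I'll fit the pose from these.

```bash
cat > h.py <<'E'
import numpy as np
from bench import bot
from scipy.optimize import least_squares
np.set_printoptions(precision=2,suppress=True)
def proj(n,P):
    c=bot.get_calibration(n);T=np.linalg.inv(np.array(c["extrinsics"]));q=(np.c_[P,np.ones(len(P))]@T.T)[:,:3]@np.array(c["mtx"]).T
    return q[:,:2]/q[:,2:]
def world(p,M):
    c,s=np.cos(p[2]),np.sin(p[2]);M=np.asarray(M,float)
    return np.c_[p[0]+c*M[:,0]-s*M[:,1],p[1]+s*M[:,0]+c*M[:,1],M[:,2]]
E
python3 - <<'E'
from h import *
M=[(-20,60,213),(-20,-60,213),(-130,-60,213),(-130,60,213),(80,-60,195),(150,60,195),(150,-60,195),(1.2,69,248),(1.2,-69,248)]
u=np.array([(108,288),(284,294),(272,455),(92,445),(296,157),(142,66),(304,76),(80,235),(302,246)],float)
u=(u+.5)/4.4-.5+[165,90]
r=least_squares(lambda p:(proj("top",world(p,M))-u).ravel(),[700,100,0],loss="soft_l1",x_scale=[100,100,.1])
p=r.x;print(p,(proj("top",world(p,M))-u)*4.4)
for d in(0,25,35,45):
    e=world(p,[(-138-d,42,208),(-138-d,-42,208),(-138-d,0,187)])
    print(d,(proj("top",e)-[165,90]+.5)*4.4-.5,(proj("side",e)-[215,115]+.5)*2.88-.5,e[2])
print(world(p,[(1.2,0,248)]))
sd=world(p,M);print((proj("side",sd)-[215,115])*2.88)
E
```

```text
[651.29 121.77  -0.08] [[ -3.26  -3.58]
 [  2.47   0.08]
 [  2.56   3.2 ]
 [ -2.51   3.06]
 [  2.7    2.48]
 [-10.55 -12.16]
 [  1.7  -13.32]
 [  4.35   1.41]
 [ -3.15   1.7 ]]
0 [[117.39 463.16]
 [246.56 470.26]
 [186.07 472.56]] [[ 53.65  86.58]
 [ 69.76 122.7 ]
 [ 61.96 122.97]] [513.79 133.41 187.  ]
25 [[113.97 501.16]
 [243.68 508.34]
 [182.99 509.96]] [[ 29.55  88.94]
 [ 44.02 125.41]
 [ 37.34 125.56]] [488.88 135.52 187.  ]
35 [[112.59 516.45]
 [242.52 523.66]
 [181.75 525.  ]] [[ 19.84  89.89]
 [ 33.65 126.51]
 [ 27.43 126.61]] [478.91 136.36 187.  ]
45 [[111.21 531.8 ]
 [241.36 539.04]
 [180.51 540.1 ]] [[ 10.1   90.84]
 [ 23.24 127.61]
 [ 17.47 127.66]] [468.95 137.2  187.  ]
[[652.49 121.66 248.  ]]
[[158.84  63.65]
 [192.43 112.68]
 [ 80.79 124.56]
 [ 56.96  73.37]
 [287.89 118.75]
 [306.58  64.59]
 [353.   111.6 ]
 [176.74  27.73]
 [218.36  81.13]]
```

```bash
cat >> h.py <<'E'
from scipy.spatial.transform import Rotation as R
def go(P,p,yaw=-.08):
    s=bot.state();A=R.from_rotvec(s["eef_rot"]);m=world(p,[P])[0]
    c,q=np.cos(yaw),np.sin(yaw)
    out=[]
    for k in(1,-1):
        x=k*np.array([c,q,0]);z=np.array([0,0,-1.]);B=R.from_matrix(np.c_[x,np.cross(z,x),z])
        out.append((A.inv()*B).as_rotvec(degrees=True))
    print("t",s["t"],"pos",s["eef_pos"],"F",s["ft_force"],"grip",s["gripper_width"])
    print("target",m,"shift",A.inv().apply(m-s["eef_pos"]),"turns",*out)
E
python3 - <<'E'
from h import *
M=[(-20,60,213),(-20,-60,213),(-130,-60,213),(-130,60,213),(1.2,69,248),(1.2,-69,248)]
u=np.array([(108,288),(284,294),(272,455),(92,445),(80,235),(302,246)],float)
u=(u+.5)/4.4-.5+[165,90]
r=least_squares(lambda p:(proj("top",world(p,M))-u).ravel(),[700,100,0],x_scale=[100,100,.1])
p=r.x;print(p,(proj("top",world(p,M))-u)*4.4)
A=R.from_rotvec(bot.state()["eef_rot"]).as_matrix();print(A)
go((-210,0,260),p,p[2]);print(bot.state()["q"])
E
```

```text
[651.99 121.99  -0.08] [[-3.52 -4.26]
 [ 2.24 -1.24]
 [ 2.94  1.86]
 [-2.16  2.38]
 [ 3.96  0.76]
 [-3.5   0.3 ]]
[[-0.9   0.44 -0.  ]
 [ 0.44  0.9  -0.  ]
 [ 0.   -0.   -1.  ]]
t 0.1 pos [287.02 582.54 213.51] F [-0.57 -0.49 -0.48] grip 1.002282373286339
target [442.68 138.95 260.  ] shift [-335.69 -329.2   -45.92] turns [ -0.04   0.15 158.4 ] [ -0.1   -0.03 -21.6 ]
[ 1.03  0.12  1.65 -0.    1.37 -0.08]
```

Emit:
jog_arm([
  [1,0,0,-46,0,0,0],
  [1,-42,-41,-46,0,0,-3],
  [1,-84,-82,-46,0,0,-6],
  [1,-126,-123,-46,0,0,-9],
  [1,-168,-164,-46,0,0,-12],
  [1,-210,-205,-46,0,0,-15],
  [1,-252,-246,-46,0,0,-18],
  [1,-294,-288,-46,0,0,-21.6],
  [1,-336,-329,-46,0,0,-21.6],
  [1,-336,-329,-46,0,0,-21.6],
  [1,-336,-329,-46,0,0,-21.6],
])

```text
t: 1.48
eef_pos: [443.0, 139.6, 260.3]
eef_rot: [-0.128, -3.138, -0.001]
ft_force: [-0.2, 0.4, 0.4]
gripper_width: 0.003
grasp_force: 0.0
```

```bash
python3 - <<'E'
from h import *
import cv2
p=[652,122,-.08]
go((-210,0,187),p)
f=cv2.cvtColor(bot.grab_frame("top"),cv2.COLOR_RGB2BGR)[90:290,130:330];s=cv2.cvtColor(bot.grab_frame("side"),cv2.COLOR_RGB2BGR)[60:260,140:340]
cv2.imwrite("pics/c1.png",cv2.resize(np.hstack([f,s]),None,fx=2,fy=2,interpolation=cv2.INTER_CUBIC))
E
```

```text
t 1.475 pos [443.04 139.63 260.31] F [-0.18  0.4   0.39] grip 0.002673618226148106
target [442.67 138.78 187.  ] shift [ 0.24 -0.9  73.31] turns [ -0.07  -0.03 179.92] [ 0.02 -0.05 -0.08]
```

View pics/c1.png

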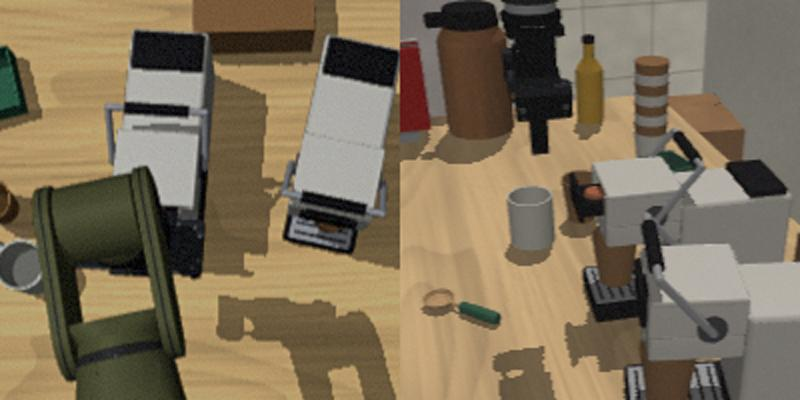

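The picture shows the closed fingertips at about (540,150) in the side half, in front of the slide face at (575,195), with clear space below. I'll descend and push gently.

Emit:
jog_arm([
  [1,0,0,40,0,0,0],
  [1,0,0,73,0,0,0],
  [1,0,0,73,0,0,0],
  [1,-12,0,73,0,0,0],
  [1,-22,0,73,0,0,0],
  [1,-28,0,73,0,0,0],
  [1,-34,0,73,0,0,0],
  [1,-39,0,73,0,0,0],
  [1,-44,0,73,0,0,0],
  [1,-48,0,73,0,0,0],
  [1,-52,0,73,0,0,0],
  [1,-52,0,73,0,0,0],
])

```text
t: 3.08
eef_pos: [495.7, 135.1, 187.5]
eef_rot: [0.127, 3.138, 0.0]
ft_force: [-0.1, -0.1, 0.1]
gripper_width: 0.009
grasp_force: 0.0
```

Emit:
jog_arm([
  [1,-2,0,0,0,0,0],
  [1,-4,0,0,0,0,0],
  [1,-6,0,0,0,0,0],
])

```text
t: 3.45
eef_pos: [501.0, 134.7, 187.5]
eef_rot: [-0.127, -3.139, 0.0]
ft_force: [-2.6, 0.3, 1.2]
gripper_width: 0.002
grasp_force: 1.3
```

```bash
python3 - <<'E'
from h import *
import cv2
go((-148,0,187),[652,122,-.08])
s=cv2.cvtColor(bot.grab_frame("side"),cv2.COLOR_RGB2BGR)[90:220,200:340]
cv2.imwrite("pics/c2.png",cv2.resize(s,None,fx=4,fy=4,interpolation=cv2.INTER_CUBIC))
E
```

```text
t 3.45 pos [501.03 134.67 187.53] F [-2.56  0.25  1.18] grip 0.002478721993490905
target [504.47 133.83 187.  ] shift [-3.5  -0.56  0.52] turns [ -0.04   0.02 179.96] [-0.01 -0.02 -0.04]
```

View pics/c2.png

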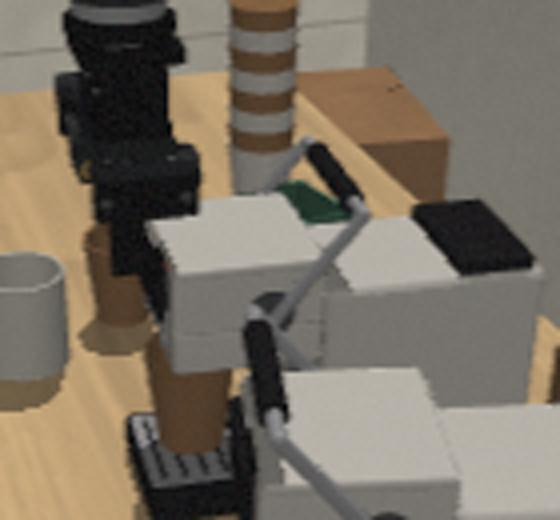

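The fingers are at (125,240), pushing the slide with the 2.6 N of friction. The slide is almost home, with a small gap left at (155,280). I'll push on to the hard stop in small steps.

Emit:
jog_arm([
  [1,-2,0,0,0,0,0],
  [1,-4,0,0,0,0,0],
  [1,-5,0,0,0,0,0],
])

```text
t: 3.88
eef_pos: [502.6, 134.5, 187.5]
eef_rot: [-0.126, -3.129, 0.001]
ft_force: [-18.2, -0.3, 10.0]
gripper_width: 0.004
grasp_force: 8.9
```

Force rose to 18 N, so the slide is on its stop. I'll hold briefly, back off and rise.

Emit:
jog_arm([
  [1,0,0,0,0,0,0],
  [1,0,0,0,0,0,0],
  [1,10,0,0,0,0,0],
  [1,40,0,0,0,0,0],
  [1,40,0,-60,0,0,0],
  [1,40,0,-120,0,0,0],
  [1,40,0,-160,0,0,0],
  [1,40,0,-160,0,0,0],
  [1,40,0,-160,0,0,0],
])

```text
t: 5.0
eef_pos: [466.2, 137.5, 346.7]
eef_rot: [-0.127, -3.139, 0.0]
ft_force: [-0.6, -0.4, -0.7]
gripper_width: 0.004
grasp_force: 0.0
```

```bash
python3 - <<'E'
from h import *
p=[650,122,-.08]
go((45,0,347),p);go((45,0,235),p)
E
```

```text
t 5.0 pos [466.22 137.54 346.74] F [-0.63 -0.45 -0.68] grip 0.0036735590624182497
target [694.86 118.4  347.  ] shift [-229.43   -0.61   -0.28] turns [ -0.01   0.   179.95] [-0.   -0.   -0.05]
t 5.0 pos [466.22 137.54 346.74] F [-0.63 -0.45 -0.68] grip 0.0036735590624182497
target [694.86 118.4  235.  ] shift [-229.44   -0.61  111.72] turns [ -0.01   0.   179.95] [-0.   -0.   -0.05]
```

Emit:
jog_arm([
  [1,-50,0,0,0,0,0],
  [1,-100,0,0,0,0,0],
  [1,-150,0,0,0,0,0],
  [1,-200,0,0,0,0,0],
  [1,-229,0,0,0,0,0],
  [1,-229,0,0,0,0,0],
  [1,-229,0,30,0,0,0],
  [1,-229,0,60,0,0,0],
  [1,-229,0,90,0,0,0],
  [1,-229,0,112,0,0,0],
  [1,-229,0,112,0,0,0],
])

```text
t: 6.38
eef_pos: [692.5, 119.1, 232.6]
eef_rot: [-0.126, -3.134, 0.001]
ft_force: [-0.9, 0.0, 0.2]
gripper_width: 0.001
grasp_force: 0.0
```

```bash
python3 - <<'E'
from h import *
import cv2
go((45,0,235),[650,122,-.08])
s=cv2.cvtColor(bot.grab_frame("side"),cv2.COLOR_RGB2BGR)[60:220,200:350]
cv2.imwrite("pics/c3.png",cv2.resize(s,None,fx=3.5,fy=3.5,interpolation=cv2.INTER_CUBIC))
E
```

```text
t 6.375 pos [692.55 119.1  232.6 ] F [-0.94  0.01  0.16] grip 0.001200530630327223
target [694.86 118.4  235.  ] shift [-2.35 -0.51 -2.41] turns [ -0.45   0.07 179.97] [-0.05 -0.29 -0.03]
```

View pics/c3.png

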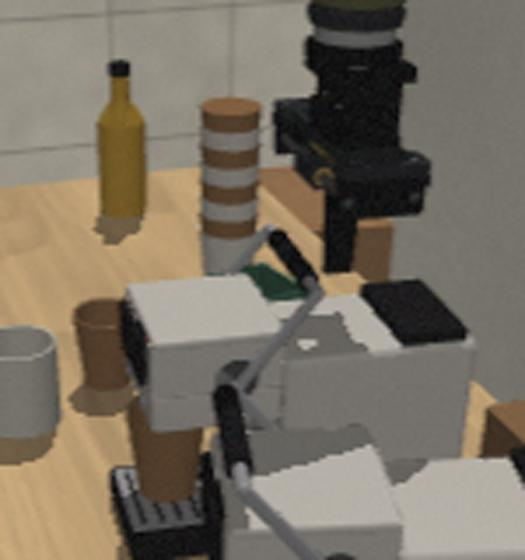

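The slide is home at (135,335), and the fingertips at (340,260) are behind the bar at (292,255), above the deck. Now I'll push the bar forward.

Emit:
jog_arm([
  [1,10,0,0,0,0,0],
  [1,20,0,0,0,0,0],
  [1,30,0,0,0,0,0],
  [1,40,0,0,0,0,0],
  [1,50,0,0,0,0,0],
  [1,60,0,0,0,0,0],
  [1,70,0,0,0,0,0],
  [1,80,0,0,0,0,0],
  [1,90,0,0,0,0,0],
  [1,100,0,0,0,0,0],
  [1,105,0,0,0,0,0],
  [1,105,0,0,0,0,0],
])

```text
t: 7.92
eef_pos: [589.5, 127.6, 235.6]
eef_rot: [-0.127, -3.139, 0.0]
ft_force: [0.1, -0.3, 0.6]
gripper_width: 0.004
grasp_force: 0.0
```

```bash
python3 - <<'E'
from h import *
import cv2
go((-60,0,235),[650,122,-.08])
s=cv2.cvtColor(bot.grab_frame("side"),cv2.COLOR_RGB2BGR)[60:220,200:350]
cv2.imwrite("pics/c4.png",cv2.resize(s,None,fx=3.5,fy=3.5,interpolation=cv2.INTER_CUBIC))
E
```

```text
t 7.925 pos [589.48 127.63 235.63] F [ 0.06 -0.29  0.64] grip 0.0039483006840868575
target [590.19 126.79 235.  ] shift [-0.78 -0.78  0.63] turns [ -0.01   0.   179.96] [-0.   -0.   -0.04]
```

View pics/c4.png

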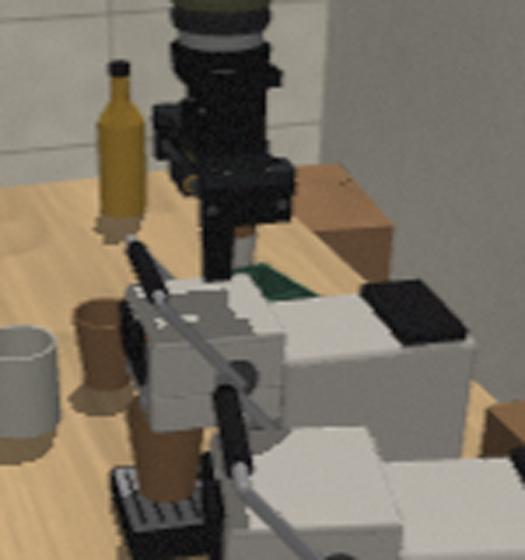

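The lever has snapped forward, with its bar at (147,268) and the fingers well clear behind it. I'll rise straight up, then compare the bar and slide with the locked model.

Emit:
jog_arm([
  [1,0,0,-40,0,0,0],
  [1,0,0,-80,0,0,0],
  [1,0,0,-120,0,0,0],
  [1,0,0,-120,0,0,0],
  [1,0,0,-120,0,0,0],
])

```text
t: 8.6
eef_pos: [589.8, 127.5, 354.6]
eef_rot: [-0.127, -3.138, 0.0]
ft_force: [0.5, 0.6, -0.6]
gripper_width: 0.003
grasp_force: 0.0
```

```bash
python3 - <<'E'
from h import *
import cv2
p=[650,122,-.08];go((-60,0,355),p)
s=cv2.cvtColor(bot.grab_frame("side"),cv2.COLOR_RGB2BGR)[105:195,215:325]
s=cv2.resize(s,None,fx=5,fy=5,interpolation=cv2.INTER_CUBIC)
M=[(-121,45,248),(-121,-45,248),(-138,42,208),(-138,-42,208),(-138,-42,166)]
for a in((proj("side",world(p,M))-[215,105])*5):cv2.circle(s,tuple(int(v) for v in a),4,(0,0,255),1)
cv2.imwrite("pics/c5.png",s)
E
```

```text
t 8.6 pos [589.76 127.47 354.62] F [ 0.54  0.63 -0.61] grip 0.002703691416822236
target [590.19 126.79 355.  ] shift [-0.49 -0.64 -0.38] turns [ -0.1    0.02 179.95] [-0.01 -0.07 -0.05]
```

View pics/c5.png

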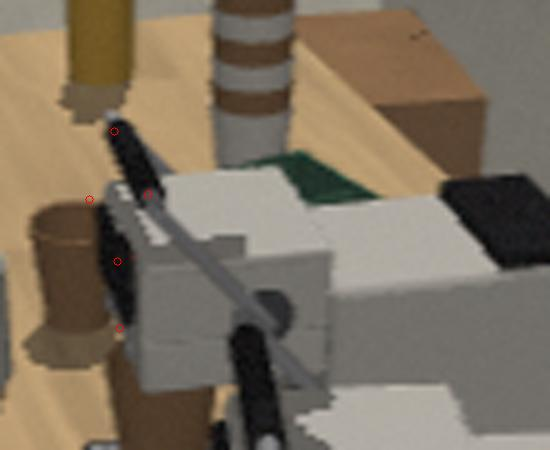

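The bar lies on its locked prediction at (114,131)–(148,195), and the slide plate sits at the head, at least as far in as its home prediction. The robot is clear of everything, so I'm handing in.

```bash
python3 -c "
from bench import bot
print(bot.close_job())"
```

```text
the job is handed in; nothing more can be done
None
```

I pushed the open machine's slide home to its stop and flipped its lever to the front, where it snapped shut. The final picture matches the locked position, nothing else was touched that I could see, and the job was handed in at about 8.6 s; no verdict was returned.

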